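# Find the slack swing bolt on a tube-welding fixture and hold its clamp cap open

### The job

The nut of one of the three swing bolts on the tube fixture has worked slack. Tap the three nuts outward, one after another, until you find the loose bolt, and swing that bolt right out of its slot so that it lies down clear of the cap; then lift that clamp's hinged cap well open, past 45 degrees, and finish while still holding it up, so that I can look at the tube under it. The cap drops shut if it is let go; leave the other things on the bench where they are.

Things in the scene. Friction and masses are not known exactly. Their poses are not given: they have to be found in the camera images.
- fixture: Steel plate 130 x 470 x 12 mm fixed on the bench, with three identical grey hinged-cap pipe clamps 130 mm apart holding one 44.5 mm tube along y (axis 48 mm up; it ends in a bend at +y). Origin: middle of the plate's underside. +x: from the bolt side to the hinge side, away from the robot within 0.3 rad; z up. Clamps and caps are 36 mm wide along y; shut caps rise to 76.5 mm above the bench.
- nut_1 (a point): Clamp 1 (fixture y = +130 mm): middle of its swing bolt's long hex nut, bolt upright: 20 mm wide, 65 to 100 mm above the bench; the bolt end rises to 107 mm. Pivot pin parallel to y, 54 mm below. The point does not follow the bolt. Outward = fixture -x, away from the cap. A tight bolt stands rigid.
- nut_2 (a point): The same for clamp 2 (fixture y = 0). The slack bolt looks like the others and stays upright until its nut is pushed outward (under 1 N is enough); leaning about 20 degrees (some 20 mm at the nut) it falls outward by itself. It cannot lean inward or along the tube.
- nut_3 (a point): The same for clamp 3 (fixture y = -130 mm).
- lug_1 (a point): Clamp 1: centre of the shut cap's flat slotted nose, 55 mm above the bench: 36 mm wide along y, 13.5 mm thick, ending 12 mm from here towards -x; the round of the cap begins 20 mm towards +x. 13 mm slot for the bolt in its middle. Its two flat side faces (+y, -y) can be pinched; free space beside them down to 20 mm above the bench. The point does not follow the cap.
- lug_2 (a point): The same for clamp 2.
- lug_3 (a point): The same for clamp 3.
- hinge_1 (a point): Clamp 1: middle of the cap's hinge pin, parallel to fixture y, 48 mm above the bench, 88 mm from the lug point towards +x. The lug swings up and back about it.
- hinge_2 (a point): The same for clamp 2.
- hinge_3 (a point): The same for clamp 3.
- slack_bolt (a joint): Lean of the slack swing bolt, whichever clamp it is on (the tight ones have none): 0 upright in its slot, growing as it swings outward, 1.6 rad lying down against its stop, where gravity keeps it.
- slack_cap (a joint): Angle of the cap of the clamp with the slack bolt: 0 shut, growing as it is lifted, stop at 1.15 rad. About 0.3 kg, free hinge: gravity shuts it from any angle. The caps of the tight clamps cannot move.
- offcut: Bystander: bare tube offcut standing on end, 51 mm diameter, 110 mm tall. Origin under its centre.
- tape: Bystander: black tape measure, 66 x 36 x 62 mm, standing. Origin under its centre.
- pliers: Bystander: pliers lying flat, about 190 mm long and 15 mm high. Origin on the bench at the middle of their length, jaws towards their own +x.

How it is judged:
By the outcome, as a careful person would: the job done as asked, in the order asked, and still so for the second after the job is handed in, while the arm keeps its last pose, push and grip.
It also fails if it takes over 51 s, if anything falls off the work surface, if the arm or the gripper's body presses on something with over 40 N, if the wrist force passes 120 N, or if a joint passes its speed limit or range.

### The arm

A 6-joint arm with a two-finger parallel gripper is mounted at the origin on the work surface. World frame = base frame: x ahead of the robot, y to its left, z up, the work surface at z = 0. Lengths are in mm, angles in rad, forces in N, time in s.
With the tool pointing down it reaches from about 375 to 900 mm from the base axis. Payload 3.1 kg.
Tool frame: the origin (TCP) lies at the very end of the fingers, on their centre line; the grasp point (between the pads) lies arm.grasp_offset behind it (arm.grasp_offset is the distance from the TCP to the grasp point, in mm); z points along the fingers, x is the direction in which the jaws open and shut, and the axes are right-handed (so a half turn about z gives the same grasp; the last joint's range is limited). The gripper opens to 87 mm and grips with 3 to 60 N. Pads are 19 mm wide; open, the fingers measure 117 mm over their backs; the gripper's body (75 mm by 190 mm) begins 51 mm behind the grasp point.
Start: joints at [-1.337, 0.527, 1.433, -0, 1.181, -0.178], TCP at [250.754, -572.467, 222.548] pointing down, gripper open.
Joint ranges: [-3.08, 3.08], [-0.75, 2.2], [0.22, 2.44], [-1.43, 4.57], [0, 2.65], [-2.85, 2.85]. Speed limits (rad/s): [2.79, 2.79, 3.14, 3.14, 3.14, 3.14].

### API

Orientations are given as a unit quaternion [w, x, y, z].
In Python, from workcell import arm, imaging gives the robot as it stands. The module is installed in compiled form; this text tells all that it offers. Calls block until the motion is done:
- arm.move_to(position, orientation): joint-space move of the TCP to a pose.
- arm.movel(position, rot=None, rate=150, until_force=None): straight line of the TCP; rot=None keeps the orientation; rate is the mean speed in mm/s. With until_force (N) it stops when the force on the tool has changed by that much, and returns True; else False.
- arm.move_j(angles): joint-space move.
- arm.move_gripper(opening, squeeze=None): finger opening in mm; squeeze is the grip in N (None keeps the last); returns when the fingers have stopped.
- arm.sleep(seconds).
- arm.inverse_kinematics(position, orientation): joint angles nearest the present ones, or None.
- imaging.grab_frame(name): name is "side" or "top" or "wrist"; returns the picture (420x560x3 uint8, red, green, blue); there is no depth.
- imaging.camera_info(name): a dict with "camera_matrix" (3x3 intrinsics, pixels), "dist" ([k1, k2, p1, p2, k3] as OpenCV has them; the pictures are not rectified), "R" (3x3) and "t" (3): a world point X has camera coordinates R X + t. Camera axes: x right, y down, z forward; pixel columns grow to the right and rows downward; lengths in mm; the calibration is good to about 2 mm. A picture is of the moment at which its call begins: read the wrist's pose just before it. camera_info takes no time and is no camera call; for the wrist camera it gives the pose at the moment of the call.
A pose or a line that the arm cannot do raises arm.IKError and nothing moves.
- arm.close_job(): hands the job in, once; it reports no verdict.
Readings, each from a call of its own:
- arm.read_time(): time.
- arm.read_q(): joint angles.
- arm.read_joint_velocities(): joint speeds.
- arm.read_tau(): joint torques, N m.
- arm.read_eef_pos(): TCP position.
- arm.read_tool_rot(): TCP orientation.
- arm.read_wrist_force(): force on the tool from outside, world axes, zero at the start.
- arm.read_torque(): the same for the moment, N m.
- arm.read_finger_gap(): finger opening in mm.
Only numpy, scipy, OpenCV 4.12 (cv2) and the standard library are available. Lean on these libraries where they do the work, as an engineer would, in place of code of your own. Each camera call takes 0.05 s, during which the arm holds its last target.

## Working session

There is one attempt and no reset: what is moved stays moved. The work goes in short steps, each a Python script; the robot and the scene stay as the last script left them, time stands still between calls to the robot, and variables do not carry over. Pictures are saved under pics/ and viewed, and the job is handed in when it is done.

```bash
mkdir -p pics
python3 - <<'E'
from workcell import arm, imaging
import cv2, numpy as np
for n in("top","side","wrist"):
    f=imaging.grab_frame(n); cv2.imwrite(f"pics/{n}0.png",f[:,:,::-1])
    c=imaging.camera_info(n); print(n,np.round(c["camera_matrix"],1).tolist(),np.round(c["dist"],3),np.round(c["R"],3).tolist(),np.round(c["t"]), "pos",-np.array(c["R"]).T@c["t"])
print(arm.read_time(),arm.grasp_offset,arm.read_tool_rot(),arm.read_wrist_force(),arm.read_finger_gap())
E
```

```text
top [[422.6, 0.0, 270.6], [0.0, 422.6, 209.2], [0.0, 0.0, 1.0]] [-0.081  0.     0.     0.     0.   ] [[0.012, -1.0, -0.007], [-0.997, -0.011, -0.075], [0.075, 0.008, -0.997]] [   2.  502. 1218.] pos [ 409.55851606   -2.40247289 1252.04655081]
side [[473.2, 0.0, 280.6], [0.0, 473.2, 218.9], [0.0, 0.0, 1.0]] [-0.132  0.     0.     0.     0.   ] [[0.832, -0.555, -0.016], [-0.362, -0.521, -0.773], [0.42, 0.649, -0.634]] [-409.  250. 1406.] pos [ -159.9373571 -1008.8963065  1078.6748929]
wrist [[343.1, 0.0, 277.4], [0.0, 343.1, 214.9], [0.0, 0.0, 1.0]] [-0.07  0.    0.    0.    0.  ] [[0.401, -0.916, -0.002], [-0.886, -0.389, 0.254], [-0.233, -0.1, -0.967]] [-623.  -30.  389.] pos [ 314.33050911 -543.18232767  382.92642665]
0.15 18.700000000000003 [-5.55295576e-04  8.37017999e-01 -5.47174755e-01 -5.90413283e-04] [-0.18640679  0.3286752   0.06015665] 87.17128275069389
```

View pics/top0.png

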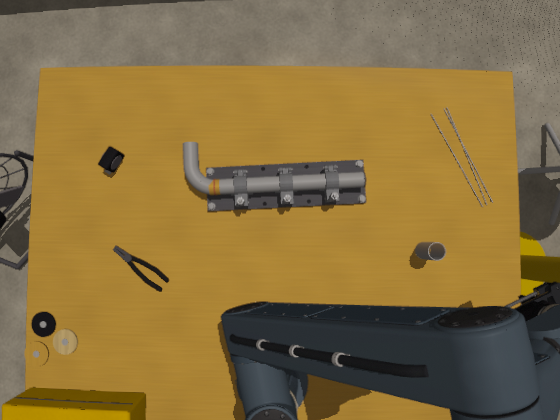

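View pics/side0.png

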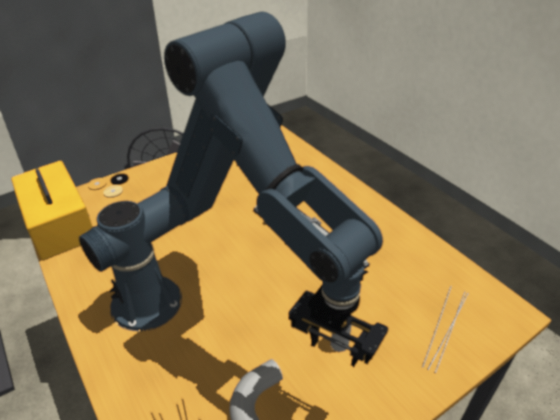

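The top view shows the fixture with plate corners near (208,168), (362,160), (366,202) and (208,211). The nuts are at about (240,201), (287,199) and (333,197). The offcut is at (432,251), the pliers at (140,268) and the tape at (111,160). In the side view the arm hides the fixture. Next I'll zoom in on the fixture.

Run:
```python
import cv2, numpy as np
f=cv2.imread("pics/top0.png"); c=f[130:225,180:380]
cv2.imwrite("pics/zoom0.png",cv2.resize(c,None,fx=4,fy=4,interpolation=cv2.INTER_CUBIC))
h=cv2.cvtColor(f,cv2.COLOR_BGR2HSV)
m=(h[:,:,1]<110).astype(np.uint8)*255
m[:130]=0;m[225:]=0;m[:,:200]=0;m[:,380:]=0
cs,_=cv2.findContours(m,0,2)
for k in cs:
    if cv2.contourArea(k)>50: print(cv2.contourArea(k),cv2.minAreaRect(k),cv2.boxPoints(cv2.minAreaRect(k)).tolist())
```

```text
6784.5 ((282.55694580078125, 185.10049438476562), (43.579673767089844, 165.50289916992188), 87.0390625) [[198.79042053222656, 167.61428833007812], [364.0723876953125, 159.06521606445312], [366.323486328125, 202.58670043945312], [201.04150390625, 211.13577270507812]]
```

View pics/zoom0.png

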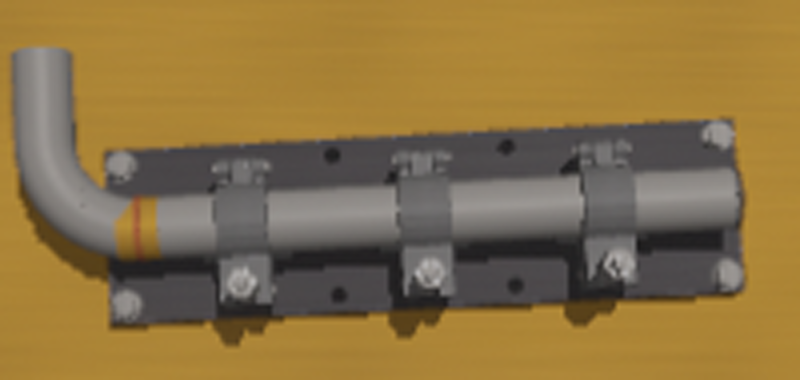

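```bash
cat > h.py <<'E'
from workcell import arm, imaging
import cv2, numpy as np
def ray(cam,px,z,c=None):
    c=c or imaging.camera_info(cam)
    u=cv2.undistortPoints(np.array(px,float).reshape(-1,1,2),np.array(c["camera_matrix"]),np.array(c["dist"])).reshape(-1,2)
    R=np.array(c["R"]);t=np.array(c["t"]); o=-R.T@t
    d=np.c_[u,np.ones(len(u))]@R
    return o+d*((z-o[2])/d[:,2])[:,None]
def proj(cam,P,c=None):
    c=c or imaging.camera_info(cam)
    return cv2.projectPoints(np.array(P,float).reshape(-1,1,3),cv2.Rodrigues(np.array(c["R"]))[0],np.array(c["t"],float),np.array(c["camera_matrix"]),np.array(c["dist"]))[0].reshape(-1,2)
def grab(name,fn):
    c=imaging.camera_info(name); f=imaging.grab_frame(name); cv2.imwrite("pics/"+fn,f[:,:,::-1]); return f,c
E
python3 - <<'E'
from h import *
P=ray("top",[(206.3,167.5),(363.3,160),(365.5,203),(207.5,211.2)],12)
print(P.round(1)); print("sizes",[np.linalg.norm(P[i]-P[(i+1)%4]).round(1) for i in range(4)], P.mean(0))
ex=(P[0]+P[1]-P[2]-P[3]);ey=P[0]+P[3]-P[1]-P[2]
print("yaw",np.arctan2(ex[1],ex[0]),np.arctan2(-ey[0],ey[1]))
N=ray("top",[(240.25,200.75),(287.75,198),(334.75,195.75)],107);print(N.round(1),np.linalg.norm(np.diff(N,axis=0),axis=1))
H=ray("top",[((241/4+180),(170/4+130)),(420/4+180,162/4+130),(605/4+180,152/4+130)],55);print(H.round(1))
print(ray("top",[(432,248)],110),ray("top",[(140,268),(111,162)],0))
E
```

```text
[[ 624.5  200.5   12. ]
 [ 652.1 -266.7   12. ]
 [ 523.6 -272.3   12. ]
 [ 494.2  193.8   12. ]]
sizes [np.float64(468.1), np.float64(128.7), np.float64(467.1), np.float64(130.5)] [573.58769442 -36.17849397  12.        ]
yaw 0.047543909110986236 0.061103191649166104
[[ 517.2   89.9  107. ]
 [ 526.1  -39.4  107. ]
 [ 533.7 -167.5  107. ]] [129.58787234 128.34726589]
[[ 603.4   95.5   55. ]
 [ 610.4  -32.5   55. ]
 [ 619.2 -165.1   55. ]]
[[ 393.87189895 -433.10987283  110.        ]] [[323.31768375 394.35181478   0.        ]
 [641.75165967 495.36030005   0.        ]]
```

```bash
cat >> h.py <<'E'
from scipy.spatial.transform import Rotation as Ro
YAW=0.062; C=np.array([573.6,-36.2,0]); ex=np.array([np.cos(YAW),np.sin(YAW),0]); ey=np.array([-np.sin(YAW),np.cos(YAW),0]); ez=np.array([0,0,1.])
def W(x,y,z): return C+x*ex+y*ey+z*ez
def Rm(phi): # phi>0: fingers point towards -x (robot)
    z=-np.sin(phi)*ex-np.cos(phi)*ez; x=-ey; y=np.cross(z,x); return np.c_[x,y,z]
def quat(phi):
    q=Ro.from_matrix(Rm(phi)).as_quat(); return np.array([q[3],q[0],q[1],q[2]])
LX=-48.; HX=40.
def lug_pose(yc,th,phi0,off=0.):
    # grasp point rigid with cap; off = shift along cap towards nose
    v=np.array([-(HX-LX)-off,7.]); c,s=np.cos(th),np.sin(th)
    x=HX+c*v[0]+s*v[1]; z=48-s*v[0]+c*v[1]
    g=W(x,yc,z); R=Rm(phi0+th); return g+R[:,2]*arm.grasp_offset, quat(phi0+th)
E
python3 - <<'E'
from h import *
for yc in(-130,0,130):
    print(yc,arm.inverse_kinematics(W(-10,yc,85),quat(0)) is not None)
    for phi0 in(-.6,-.45,-.3,-.15,0):
        r=[arm.inverse_kinematics(*lug_pose(yc,th,phi0)) for th in np.arange(0,1.05,.1)]
        print(phi0,[int(a is not None) for a in r],None if r[0] is None else np.round(r[0],2), None if r[-1] is None else np.round(r[-1],2))
q=arm.inverse_kinematics(W(-5,-130,190),quat(0)); print(q)
arm.move_to(W(-5,-130,190),quat(0)); arm.move_gripper(0)
print(arm.read_time(),arm.read_eef_pos(),W(-5,-130,190),arm.read_finger_gap())
grab("wrist","w1.png");grab("top","t1.png");grab("side","s1.png")
E
```

```text
-130 True
-0.6 [1, 1, 1, 1, 1, 1, 1, 1, 1, 1, 1] [-0.72  0.76  2.12  1.98  0.45 -1.13] [-0.38  0.8   1.3  -0.17  1.41  1.18]
-0.45 [1, 1, 1, 1, 1, 1, 1, 1, 1, 1, 1] [-0.66  0.71  2.03  1.41  0.3  -0.5 ] [-0.36  0.86  1.2  -0.22  1.59  1.2 ]
-0.3 [1, 1, 1, 1, 1, 1, 1, 1, 1, 1, 1] [-0.6   0.69  1.93  0.6   0.33  0.35] [-0.34  0.94  1.1  -0.26  1.76  1.21]
-0.15 [1, 1, 1, 1, 1, 1, 1, 1, 1, 1, 1] [-0.55  0.7   1.84  0.18  0.49  0.8 ] [-0.33  1.01  1.01 -0.31  1.92  1.2 ]
0 [1, 1, 1, 1, 1, 1, 1, 1, 1, 1, 1] [-0.51  0.72  1.73 -0.    0.69  1.  ] [-0.32  1.08  0.92 -0.36  2.07  1.18]
0 True
-0.6 [1, 1, 1, 1, 1, 1, 1, 1, 1, 1, 1] [-0.44  0.77  2.23  2.52  0.49 -1.43] [-0.21  0.77  1.38 -0.11  1.39  1.34]
-0.45 [1, 1, 1, 1, 1, 1, 1, 1, 1, 1, 1] [-0.39  0.71  2.14  2.08  0.22 -0.94] [-0.19  0.83  1.27 -0.13  1.57  1.35]
-0.3 [1, 1, 1, 1, 1, 1, 1, 1, 1, 1, 1] [-0.35  0.68  2.03  0.66  0.2   0.53] [-0.18  0.91  1.18 -0.16  1.74  1.36]
-0.15 [1, 1, 1, 1, 1, 1, 1, 1, 1, 1, 1] [-0.32  0.68  1.92  0.14  0.41  1.07] [-0.17  0.98  1.08 -0.18  1.91  1.35]
0 [1, 1, 1, 1, 1, 1, 1, 1, 1, 1, 1] [-0.29  0.7
[... 160 characters left out ...]
.76  1.38 -0.03  1.4   1.5 ]
-0.45 [1, 1, 1, 1, 1, 1, 1, 1, 1, 1, 1] [-0.07  0.71  2.14  2.78  0.16 -1.33] [-0.01  0.83  1.28 -0.04  1.58  1.51]
-0.3 [1, 1, 1, 1, 1, 1, 1, 1, 1, 1, 1] [-0.06  0.68  2.04  0.27  0.14  1.19] [-0.01  0.91  1.18 -0.05  1.75  1.51]
-0.15 [1, 1, 1, 1, 1, 1, 1, 1, 1, 1, 1] [-0.05  0.67  1.93  0.04  0.39  1.42] [-0.01  0.98  1.09 -0.05  1.92  1.51]
0 [1, 1, 1, 1, 1, 1, 1, 1, 1, 1, 1] [-0.04  0.69  1.82 -0.    0.63  1.47] [-0.    1.05  1.   -0.06  2.08  1.5 ]
[-4.66724557e-01  5.32081325e-01  1.53019062e+00 -4.44089210e-16
  1.07932071e+00  1.04207177e+00]
3.5667 [ 576.67335443 -166.2301346   190.0052385 ] [ 576.66444414 -166.26002146  190.        ] 0.4981834662519456
```

View pics/w1.png

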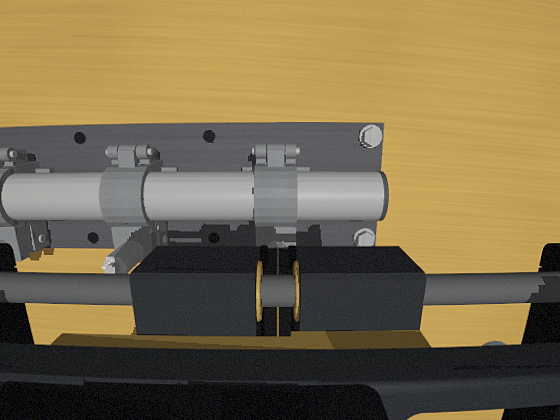

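View pics/s1.png

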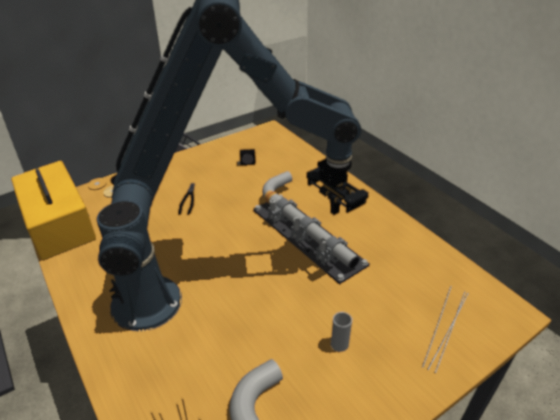

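The wrist view shows clamp 3's cap at (276,195) with its hinge at (276,152), plate corners near (383,123) and (382,247), and the clamp 2 nut at about (110,265). I'll check these against the fixture model, then tap nut 3.

```bash
cat >> h.py <<'E'
def tap(yc):
    """closed fingers behind nut (+x side), push -x. returns True if rigid"""
    arm.movel(W(-5,yc,125),rate=250) if np.linalg.norm(arm.read_eef_pos()-W(-5,yc,125))>1 else 0
    arm.movel(W(-10,yc,86),rate=120)
    f0=np.array(arm.read_wrist_force())
    hit=arm.movel(W(-22,yc,86),rate=60,until_force=5)
    if not hit: hit=arm.movel(W(-66,yc,86),rate=35,until_force=5)
    p=arm.read_eef_pos(); f=np.array(arm.read_wrist_force())-f0
    print("tap",yc,"hit",hit,"fix x",round(float((p-C)@ex),1),"dF",f.round(1),"t",arm.read_time())
    return hit
E
python3 - <<'E'
from h import *
print(proj("wrist",[W(40,-130,48),W(65,-235,12),W(-65,-235,12),W(-48,0,107),W(40,0,48)]).round(0).tolist())
if tap(-130): arm.movel(W(-5,-130,86),rate=100); arm.movel(W(-5,-130,125),rate=200)
grab("side","s2.png");grab("wrist","w2.png")
E
```

```text
[[279.0, 154.0], [387.0, 125.0], [378.0, 252.0], [114.0, 274.0], [132.0, 155.0]]
tap -130 hit True fix x -25.0 dF [1.4 0.  0.5] t 5.375
```

View pics/s2.png

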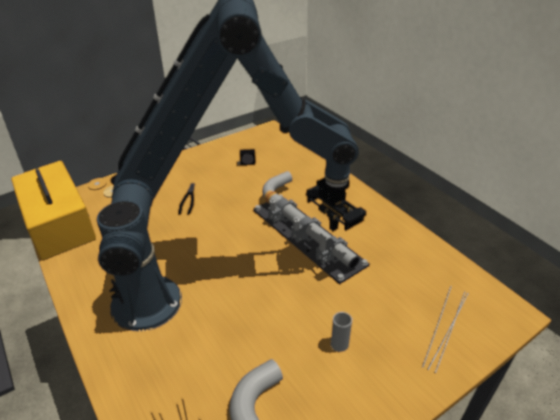

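The side view shows no obvious change. The tap stopped at x=-25, close to the expected contact, but the residual force was only 1.4 N, so it isn't conclusive. I'll push again, slower and with a higher limit.

Run:
```python
from h import *
yc=-130
arm.movel(W(-15,yc,86),rate=150)
f0=np.array(arm.read_wrist_force())
for x in(-22,-25,-27,-29,-31,-33):
    h=arm.movel(W(x,yc,86),rate=30,until_force=12); p=arm.read_eef_pos()
    print(x,h,((p-C)@ex).round(2),(np.array(arm.read_wrist_force())-f0).round(2),arm.read_time())
    if h or np.linalg.norm(np.array(arm.read_wrist_force())-f0)>12: break
grab("wrist","w3.png"); grab("side","s3.png")
```

```text
-22 False -21.84 [ 0.3   0.1  -0.24] 6.975
-25 False -24.84 [ 0.7   1.2  -1.19] 7.225
-27 False -25.24 [ 5.72  2.32 -2.01] 7.475
-29 False -25.43 [ 9.19  4.26 -4.13] 7.725
-31 False -25.59 [12.83  5.4  -5.66] 7.975
```

View pics/w3.png

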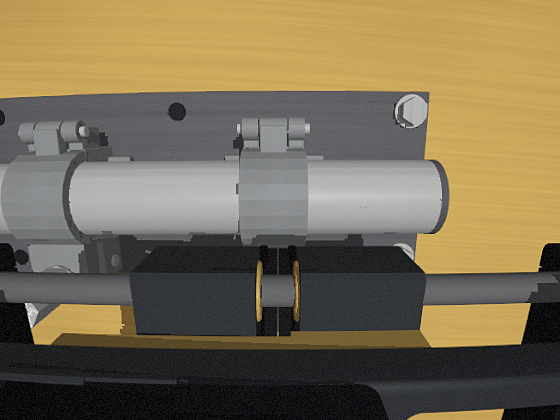

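Nut 3 is rigid: 13 N moved it only about 0.5 mm. Now nut 2.

```bash
cat >> h.py <<'E'
def tap2(yc):
    arm.movel(W(-5,yc,125),rate=300); arm.movel(W(-14,yc,86),rate=150)
    f0=np.array(arm.read_wrist_force()); 
    for x in(-22,-25,-28,-31,-34,-38,-42,-46,-50,-56,-62):
        h=arm.movel(W(x,yc,86),rate=40,until_force=10); p=arm.read_eef_pos(); f=np.array(arm.read_wrist_force())-f0
        print(x,h,((p-C)@ex).round(2),f.round(2),round(arm.read_time(),2))
        if h or np.linalg.norm(f)>8: return True
    return False
E
python3 - <<'E'
from h import *
arm.movel(W(-8,-130,86),rate=150); arm.movel(W(-5,-130,125),rate=250)
if tap2(0): arm.movel(W(-8,0,86),rate=150); arm.movel(W(-5,0,125),rate=250); print("tight")
grab("side","s4.png");grab("wrist","w4.png");grab("top","t4.png")
E
```

```text
-22 False -21.91 [0.02 0.64 0.36] 10.03
-25 False -25.07 [-0.97  1.29 -0.44] 10.28
-28 False -28.28 [-0.47  0.7  -0.75] 10.53
-31 False -31.32 [-0.71  0.56 -0.28] 10.78
-34 False -34.34 [0.04 0.46 0.49] 11.03
-38 False -38.45 [-1.    0.5   0.33] 11.28
-42 False -42.43 [-0.33  0.44 -0.1 ] 11.53
-46 False -46.43 [-0.19  0.62  0.35] 11.78
-50 False -50.41 [-0.97  0.45 -0.37] 12.03
-56 False -56.44 [-0.17  1.18 -0.45] 12.33
-62 False -62.4 [-0.38  0.58 -0.8 ] 12.63
```

View pics/w4.png

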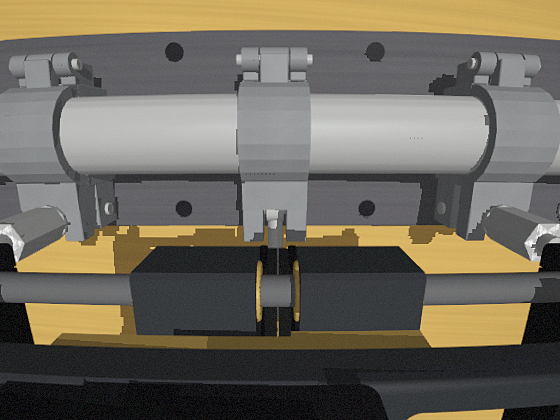

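Clamp 2's bolt gave way. The slot in the lug at (273,217) is now empty, the bolt is leaning or down toward the robot, and both neighbours are still upright. I'll back off upward, open the gripper and look again.

Run:
```python
from h import *
print(proj("wrist",[W(-60,18,61.75),W(-60,-18,61.75),W(40,0,48)]).round(0).tolist())
arm.movel(W(-62,0,150),rate=250); arm.move_gripper(80)
grab("wrist","w5.png");_,_=grab("side","s5.png");f,_=grab("top","t5.png")
print(proj("wrist",[W(-60,18,61.75),W(-60,-18,61.75),W(-48,0,61.75),W(-28,18,61.75),W(-28,-18,61.75)]).round(0).tolist(),arm.read_time())
s=cv2.imread("pics/s5.png")[160:300,230:390];cv2.imwrite("pics/s5z.png",cv2.resize(s,None,fx=4,fy=4))
```

```text
[[248.0, 247.0], [311.0, 247.0], [280.0, 65.0]]
[[255.0, 218.0], [303.0, 218.0], [279.0, 202.0], [255.0, 175.0], [304.0, 175.0]] 14.775
```

View pics/w5.png

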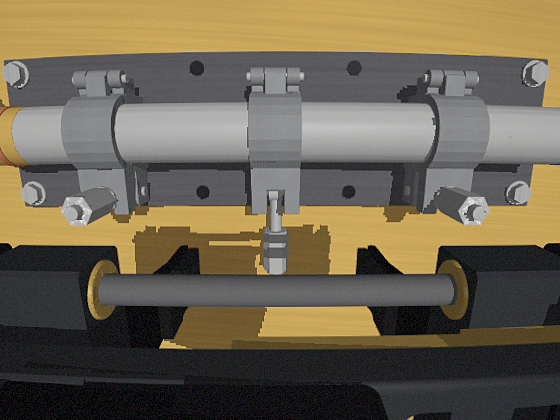

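View pics/s5z.png

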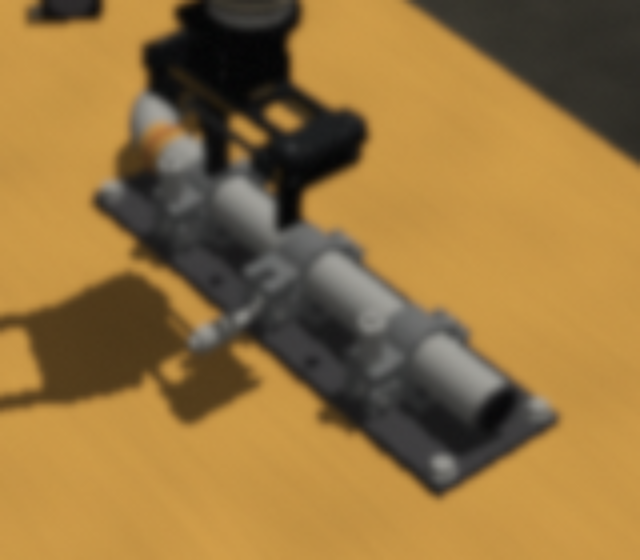

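Clamp 2's bolt lies flat and outward: nut at (275,248) in the wrist view, lug slot empty, side view agrees. The lug's front edge is at (251–300, 213) against a prediction of (255–303, 218). That means the fixture sits about 3 mm further +x (matching the contact at -25) and about 2 mm further +y. I'll correct for this, then grip.

```bash
cat >> h.py <<'E'
C=C+3*ex+2*ey
E
python3 - <<'E'
from h import *
p,q=lug_pose(0,0,0,1.)
arm.movel(p+ez*90,q,rate=200); f0=np.array(arm.read_wrist_force())
print(arm.movel(p+ez*8,rate=120,until_force=8), arm.movel(p,rate=60,until_force=8),arm.read_eef_pos()-p)
arm.move_gripper(20,squeeze=30)
print(arm.read_finger_gap(),(np.array(arm.read_wrist_force())-f0).round(1),arm.read_time())
grab("wrist","w6.png");grab("side","s6.png")
E
```

```text
False False [-0.07014255  0.02493248  0.00945394]
35.64014035187035 [ 0.2 -0.7  0.4] 16.9917
```

View pics/w6.png

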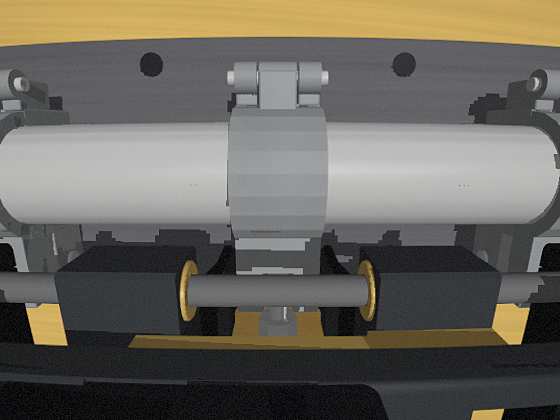

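The gap is 35.6 mm, which matches the 36 mm lug, the side force is near zero, and both fingers flank the lug around (278,270). Next I'll lift the cap along its arc.

Run:
```python
from h import *
f0=np.array(arm.read_wrist_force())
for th in np.arange(.08,1.001,.0836/1):
    p,q=lug_pose(0,th,0,1.); arm.movel(p,q,rate=35)
    f=np.array(arm.read_wrist_force())-f0
    print(round(th,2),f.round(1),round(arm.read_finger_gap(),1),round(arm.read_time(),2))
    if np.linalg.norm(f)>30: print("stop");break
grab("wrist","w7.png");f,_=grab("side","s7.png");grab("top","t7.png")
s=f[160:300,230:390,::-1];cv2.imwrite("pics/s7z.png",cv2.resize(s,None,fx=4,fy=4))
```

```text
0.08 [-0.1 -0.4 -0.6] 36.0 17.45
0.16 [-0.1 -0.3 -0.8] 35.6 17.82
0.25 [-0.3 -1.  -1.5] 35.7 18.18
0.33 [ 0.7 -1.4 -2.7] 35.5 18.55
0.41 [ 0.3 -1.6 -2. ] 35.4 18.92
0.5 [ 0.2 -2.1 -1.5] 35.6 19.28
0.58 [ 0.1 -2.2 -1.2] 35.9 19.65
0.67 [ 0.4 -2.9 -1.7] 35.9 20.02
0.75 [-0.4 -2.3 -1.3] 35.6 20.38
0.83 [-0.4 -3.8 -1.2] 35.9 20.75
0.92 [ 0.2 -2.3 -0.9] 35.6 21.12
1.0 [ 0.4 -3.5 -0.3] 35.8 21.48
```

View pics/w7.png

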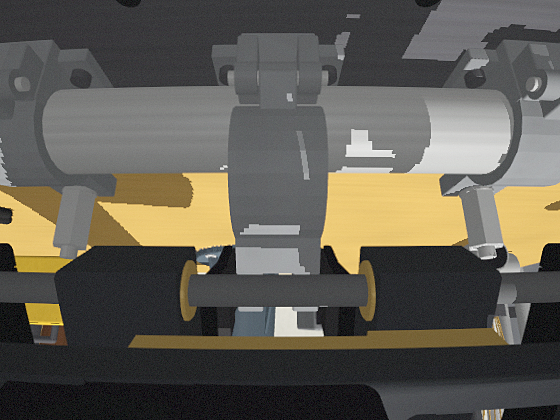

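View pics/s7z.png

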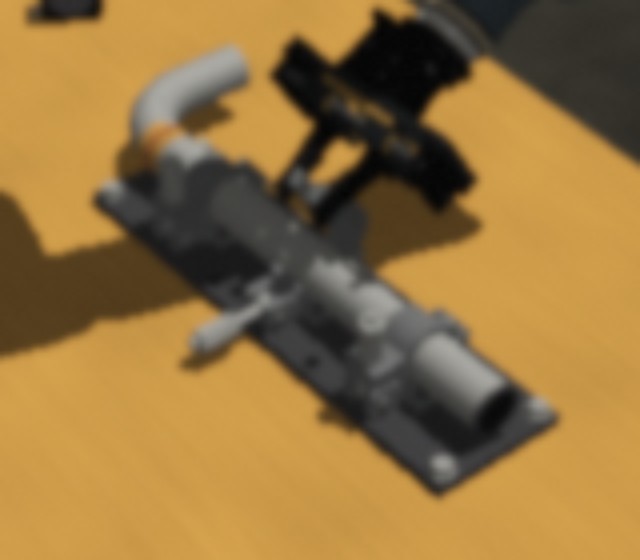

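View pics/t7.png

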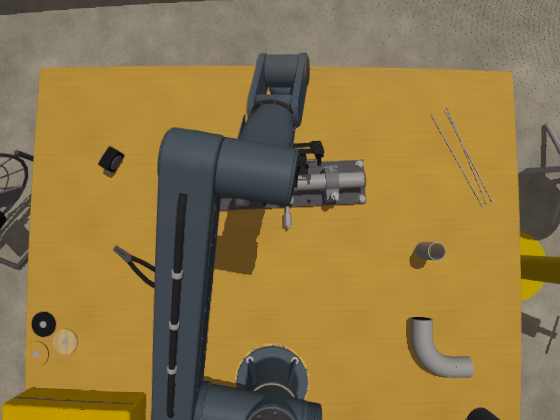

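The wrist view has the cap in the same place between the fingers as when it was shut, at (278,180–300), so it has rotated with the tool to about 1.0 rad. The side view shows the cap raised and the bolt still lying outward, near (225,330) in the zoom. In the top view the tape, pliers and offcut haven't moved. Handing in.

Run:
```python
from h import *
print(arm.read_finger_gap(),arm.read_wrist_force(),arm.read_time()); arm.close_job()
```

```text
35.32113205906059 [-0.45865743 -4.97072193 -1.44263897] 21.6333
the job is handed in; nothing more can be done
```

The loose bolt was on clamp 2. It now lies outward clear of the cap, and the arm is holding that cap open at about 1.0 rad (57°). The job was handed in at 21.6 s.

- **Tapping:** I tapped nut 3 first and it was tight. The first tap was unclear, so I repeated it; about 13 N moved it only about 0.5 mm. Nut 2 gave way with almost no force and its bolt fell outward. I stopped there, so nut 1 was never tapped.
- **Cap:** I pinched clamp 2's lug by its side faces at 30 N and lifted it along its hinge arc. At the last check:
  - The finger gap was 35.3 mm on the 36 mm lug.
  - The force on the tool was about 5 N.
  - The wrist view showed the cap unmoved in the grip.
- **Angle:** The 57° comes from the tool's rotation with the cap seated in the grip; I did not measure it separately.
- **Position error:** My first estimate of the fixture was off by about 3 mm in x and 2 mm in y. The tap contact confirmed the x error and the wrist view showed both. I corrected it before gripping.
- **Rest of the bench:** The tape, offcut and pliers looked unmoved in the last pictures, though the arm partly hid the pliers.

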